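# Reload the cuvette magazine of an analyser

### The arm

A 6-joint arm with a two-finger parallel gripper is mounted at the origin on the work surface. World frame = base frame: x ahead of the robot, y to its left, z up, the work surface at z = 0. Lengths are in m, angles in rad, forces in N, time in s.
With the tool pointing down it reaches from about 0.25 to 0.725 m from the base axis. Payload 4 kg.
Tool frame: the origin (TCP) lies between the finger pads; the fingertips stand 8 mm ahead of it and the grasp point (between the pads) lies 11 mm behind it; z points along the fingers, y is the line along which they close (so a half turn about z gives the same grasp; the last joint's range is limited). The gripper opens to 85 mm and grips with 20 to 120 N. Pads are 22 mm wide; open, the fingers measure 114 mm over their backs; the gripper's body (76 mm by 85 mm) begins 54 mm behind the grasp point. The pads swing forward as they close: fully open they stand 13 mm farther back than shut.
Start: joints at [1.282, 0.241, 0.005, 1.335, 0, 1.571], TCP at [0.142, 0.479, 0.216] pointing down, gripper open.
Joint ranges: [-2.72, 2.72], [-1.05, 1.87], [-1.09, 1.28], [-1.99, 2.15], [-1.42, 1.44], [-3.14, 3.14]. Speed limits (rad/s): [2.79, 2.79, 3.14, 3.14, 3.14, 3.14].

### API

Orientations are given as a unit quaternion [x, y, z, w].
In Python, from workcell import status, viewer, bot gives the robot as it stands.
- The arm moves only by the tool servo_tool, never from a script. Its argument "commands" is a list of rows, each a list of 5 numbers: the finger opening in mm, from 0 to 85.4, then the shift along the tool's x, y, z in mm, then the turn about the tool's z in rad. A call has 1 to 20 rows; each row shifts and turns the commanded pose from where the row before left it, along the tool's axes as they then stand; what a row does not reach is not made up. A row lasts 1/8 s, in which the tool goes at most 62.5 mm and 10.7 degrees, less where a joint would pass 70% of its speed; a pose out of reach is approached as far as the arm can. A call is refused whole if a number of a shift passes 62.5 or a number of a turn 0.188, either way. A call with a gripper value outside its range is refused whole. The fingers move at their own pace and stop on an object; the grip force is fixed at half the most. Time passes only in rows, so rows that do not move let the fingers close. It gives the time, the measured TCP pose, the force, the opening and the grip force at its end, in the units of the state.
- status.get_obs(): the state, without advancing time (a new reading comes with each control period).
- viewer.camera(name): name is "scene" or "top" or "wrist"; returns (picture, depth): 384x512x3 uint8, red, green, blue; 384x512 float32, m along the optical axis (not along the pixel's ray), 0 where there is no reading.
- viewer.get_calibration(name): a dict with "camera_matrix" (3x3 intrinsics, pixels), "R" (3x3) and "t" (3): a world point X has camera coordinates R X + t; the wrist camera has in their place "T_tool_cam" (4x4, takes a point from camera to tool coordinates, whose origin is the TCP and whose axes are the flange's). Camera axes: x right, y down, z forward; pixel columns grow to the right and rows downward; lengths in m; the calibration is good to about 2 mm. A picture is of the moment at which its call begins: read the wrist's pose just before it. get_calibration takes no time and is no camera call.
- bot.job_done(): hands the job in; it is judged then, once.
Trained networks look in the newest picture that a camera, given by its name, has taken for a name from the list of things; names that differ only in an ending like _2 or _b are one class to them, and where a whole thing is asked for, a point or a joint stands for the part that bears it (a point fixed in the world has none). Each returns a list of dicts, best first, with "p" (0 to 1); they miss things now and then, are a little off and sometimes report something else, mostly with a low value. They report only what shows in the picture. A call takes as long as a camera call. They do not tell look-alikes from the thing itself.
- viewer.masks_of(camera, label): "mask" (384x512 bool, what is visible of it) and "pixel" ([row, column] in pixels, amid what is visible of it).
- viewer.spot_point(camera, label): "pixel" ([row, column] in pixels: a listed point, or the origin of a listed thing).
The state is a dict: "clock": time; "joint_pos": joint angles; "joint_vel": joint speeds; "tau": joint torques, N m; "eef_pos": TCP position; "tool_rot": TCP orientation; "ft_force": force on the tool from outside, world axes, zero at the start; "ft_torque": the same for the moment, N m; "grip_width": finger opening in m; "grasp_force": force on a finger pad.
Only numpy, scipy, OpenCV 4.12 (cv2) and the standard library are available. Lean on these libraries where they do the work, as an engineer would, in place of code of your own. Each camera call takes 0.05 s, during which the arm holds its last target. There are 200 camera calls.

### The job

Swing the smoked hood of the white loader up past its over-centre point so that it stays open, then load every blue cuvette cassette that is out on the bench into the spring-loaded magazine, one flat on top of another, pushing each one down until the orange latches snap over it and hold it. With the hood still open and all the cassettes latched, let go, then swing the hood fully shut; leave the bottles, the pen and the tray where they are.

Things in the scene. Friction and masses are not known exactly. Their poses are not given: they have to be found in the camera images.
- loader: white loader, fixed; origin on the bench under the magazine's vertical axis; x points from its near side away from the robot, y along the hood's hinge. Deck 70 mm above the bench, 240 mm wide in y, from x = -101 to +131 mm. A rear wall (x 109 to 131 mm, 132 mm high) carries the hinge. The guides of the magazine stand up from the deck
- hood (a joint): smoked clear hood, hinged at its far edge: 0 = shut (level), 1.65 rad = open (stop, just past upright). Its near edge swings up and away from the robot. A spring pulls it shut below about 0.95 rad and pushes it open above; damped, it swings by itself in 1 to 2 s and stays at either end. About 4 N at the handle moves it. Plate 165 x 216 mm, side skirts reach 26 mm below the hinge axis
- hood_handle (a point): centre of the hood's handle: round black bar, 12 mm thick, 90 mm long, parallel to the hinge (loader's y), with 30 mm of free space between bar and hood. At hood angle q it lies 205*cos(q) mm before the hinge (along the loader's -x) and 205*sin(q) mm above it. Can be pinched from above at any angle; the round bar turns in the grip
- hood_hinge (a point): middle of the hood's hinge axis: x = 105 mm, z = 140 mm in the loader's frame; axes as the loader's
- magazine_mouth (a point): centre of the top of the magazine's blue flared mouth, 125 mm above the bench; axes as the loader's. The shaft takes a cassette flat, its length along x: 79 x 47 mm inside, flaring 4 mm wider on each side in the top 11 mm. Both y sides are open over 40 mm in the middle, from the mouth to the deck, for fingers that hold a cassette across its 44 mm width
- latch_level (a point): point on the magazine's axis at the flat underside of the two orange latches, 95 mm above the bench; axes as the loader's. The latches stand 8 mm into the shaft at its x ends, ramps on top: a cassette put in rests on them, underside about 11 mm above this point. Pressed on its middle until its top is 2 to 5 mm below this point it is snapped over and held, centre 7 to 9 mm below it
- carrier (a joint): sprung carrier plate under the stack: 0 = up (empty, its top 4 mm below the latch level), grows downward to 0.078 m at its stop. Each cassette goes on top of the last and pushes the stack 15 mm farther down. Spring: 3 N at the top plus 1.2 N per cm; the latches add about 3 to 6 N while a cassette passes
- cas1_c (a point): cuvette cassette: flat rigid blue plastic block with white stripes on both large faces, 76 (x) by 44 (y) by 15 mm (z), 60 g, lying flat on the bench at the start; the point is its centre, 7.5 mm above its underside. Either large face may be up and either end may lead. Not present in every run (None when absent)
- cas2_c (a point): cuvette cassette: flat rigid blue plastic block with white stripes on both large faces, 76 (x) by 44 (y) by 15 mm (z), 60 g, lying flat on the bench at the start; the point is its centre, 7.5 mm above its underside. Either large face may be up and either end may lead. Not present in every run (None when absent)
- cas3_c (a point): cuvette cassette: flat rigid blue plastic block with white stripes on both large faces, 76 (x) by 44 (y) by 15 mm (z), 60 g, lying flat on the bench at the start; the point is its centre, 7.5 mm above its underside. Either large face may be up and either end may lead. Not present in every run (None when absent)
- cas4_c (a point): cuvette cassette: flat rigid blue plastic block with white stripes on both large faces, 76 (x) by 44 (y) by 15 mm (z), 60 g, lying flat on the bench at the start; the point is its centre, 7.5 mm above its underside. Either large face may be up and either end may lead. Not present in every run (None when absent)
- cas5_c (a point): cuvette cassette: flat rigid blue plastic block with white stripes on both large faces, 76 (x) by 44 (y) by 15 mm (z), 60 g, lying flat on the bench at the start; the point is its centre, 7.5 mm above its underside. Either large face may be up and either end may lead. Not present in every run (None when absent)
- amber: bystander, leave it alone: amber glass bottle with black cap, 56 mm across, 120 mm tall; origin at the centre of its underside
- jar: bystander, leave it alone: white plastic jar with red cap, 66 mm across, 80 mm tall; origin at the centre of its underside
- vial: bystander, leave it alone: small amber vial with white cap, 26 mm across, 45 mm tall, standing among the cassettes; origin at the centre of its underside
- wash: bystander, leave it alone: white wash bottle with blue cap, 64 mm across, 170 mm tall; origin at the centre of its underside
- marker: bystander, leave it alone: green marker pen, 14 mm thick, 120 mm long, lying on the bench; origin at the centre of its underside
- vial_tray: bystander, leave it alone: open grey divided tray, 120 x 90 x 35 mm; origin at the centre of its underside
Things that resemble listed ones, but are neither listed nor needed, are in the scene too. Leave any pink or purple look-alike of the part that bears cas5_c alone.

How it is judged:
On the way, in this order (a step that is already met when the one before it is completed fails the run):
1. the hood is open past its over-centre point and let go (value of joint hood above 1.4 rad and contact force between hood and the fingers below 0.2 N), for 0.4 s.
2. with the hood open, every cassette lies flat in the magazine below the latches, held by them and not by the robot (value of joint hood above 1.4 rad and z of each of cas1_c, cas2_c, cas3_c, cas4_c, cas5_c in the frame of latch_level below -0.004 m and horizontal distance between each of cas1_c, cas2_c, cas3_c, cas4_c, cas5_c and latch_level below 0.008 m and angle between the z axis of each of cas1_c, cas2_c, cas3_c, cas4_c, cas5_c and the z axis of latch_level, either way round below 0.12 rad and contact force between each of cas1, cas2, cas3, cas4, cas5 and the fingers below 0.2 N), for 0.4 s.
At the end, for the whole second after the job is handed in: the hood is shut (within 0.06 rad) and every cassette present lies flat (within 0.12 rad) in the magazine, within 8 mm of its axis, its centre at least 4 mm below the latch level (value of joint hood below 0.06 rad and z of each of cas1_c, cas2_c, cas3_c, cas4_c, cas5_c in the frame of latch_level below -0.004 m and horizontal distance between each of cas1_c, cas2_c, cas3_c, cas4_c, cas5_c and latch_level below 0.008 m and angle between the z axis of each of cas1_c, cas2_c, cas3_c, cas4_c, cas5_c and the z axis of latch_level, either way round below 0.12 rad); the robot touches nothing.
It fails at once if a bystander is shoved more than 40 mm or knocked over (distance of any of amber, jar, vial, wash, marker, vial_tray from where it was at the start of the episode above 0.04 m or angle between any of amber, jar, vial, wash, vial_tray's own z axis and vertical above 0.6 rad).
Of cas1, cas2, cas3, cas4, cas5 only 3 to 5 are there at a start; the rules pass over those that are not, and their reading is None.
At some moment in a run one of cas1, cas2, cas3, cas4, cas5 may be knocked a few centimetres aside while the robot is not near it.
Once in a run the grip may slacken for a moment while it holds something.
It also fails if it takes over 210 s, if anything falls off the work surface, if the arm or the gripper's body presses on something with over 40 N, if the wrist force passes 120 N, or if a joint passes its speed limit or range.

## Working session

There is one attempt and no reset: what is moved stays moved. The work goes in short steps, Python scripts to look and compute and a tool call to move; the robot and the scene stay as the last step left them, time stands still between calls to the robot, and variables do not carry over. Pictures are saved under pics/ and viewed, at most 14 in all, crops included, and the job is handed in when it is done.

Besides the shell and the picture viewer there is one more tool, called as name(argument=value, ...) on one line, values as JSON. servo_tool: Moves the arm, as the interface text tells. Its arguments: {"type":"object","properties":{"commands":{"type":"array"}},"required":["commands"]}

```bash
ls; mkdir -p pics; cat > h.py <<'E'
import numpy as np, cv2
from scipy.spatial.transform import Rotation as Ro
from workcell import status, viewer, bot
def world(name, depth, px, cal=None, obs=None):
    c=viewer.get_calibration(name); K=np.array(c["camera_matrix"])
    px=np.atleast_2d(px); r=px[:,0].astype(float); q=px[:,1].astype(float)
    d=depth[r.round().astype(int),q.round().astype(int)]
    P=np.stack([(q-K[0,2])/K[0,0]*d,(r-K[1,2])/K[1,1]*d,d],1)
    if name=="wrist":
        T=np.array(c["T_tool_cam"]); P=P@T[:3,:3].T+T[:3,3]
        return P@Ro.from_quat(obs["tool_rot"]).as_matrix().T+obs["eef_pos"]
    return (P-np.array(c["t"]))@np.array(c["R"])
def snap(name,fn):
    o=status.get_obs(); im,d=viewer.camera(name); cv2.imwrite("pics/"+fn,im[:,:,::-1]); return o,im,d
E
python3 - <<'E'
from h import *
print(status.get_obs())
for n in("scene","top"):
    o,im,d=snap(n,n+"0.png")
    for l in["cas1_c"]:
        for m in viewer.masks_of(n,l):
            p=np.argwhere(m["mask"]); w=world(n,d,p); w=w[np.isfinite(w).all(1)]
            top=w[w[:,2]>np.percentile(w[:,2],90)-.004]
            rc=cv2.minAreaRect((top[:,:2]*1000).astype(np.float32))
            print(n,l,round(m["p"],2),m["pixel"],len(p),np.round(np.median(top,0),3),rc,im[p[:,0],p[:,1]].mean(0).round())
    for l in["loader","hood_handle","hood_hinge","magazine_mouth","latch_level","amber","jar","vial","wash","marker","vial_tray"]:
        for m in viewer.spot_point(n,l)[:2]:
            print(n,l,round(m["p"],2),m["pixel"],world(n,d,m["pixel"]).round(3))
E
```

```text
pics
{'clock': 0.0, 'joint_pos': array([ 1.28199604e+00,  2.41449072e-01,  3.70612840e-03,  1.33517115e+00,
       -1.84505067e-05,  1.57078459e+00]), 'joint_vel': array([-0.00101577, -0.00079166, -0.00024897,  0.00145853,  0.0006402 ,
       -0.00023608]), 'tau': array([-8.74848647e-04, -3.72319400e+01,  2.52405900e+01,  1.69621973e-02,
       -2.22236026e-04, -2.94260211e-06]), 'eef_pos': array([0.14221819, 0.47865649, 0.21508804]), 'tool_rot': array([ 1.43892949e-01,  9.89592693e-01, -1.04918834e-03, -1.43248829e-04]), 'ft_force': array([ 0.52383231, -0.31228645, -0.18239404]), 'ft_torque': array([0.01116207, 0.01742632, 0.02775842]), 'grasp_force': 0.0, 'grip_width': 0.08527253019430028}
scene loader 0.67 [184.9, 224.2] [[ 0.593 -0.063  0.15 ]]
scene hood_handle 0.77 [151.9, 246.8] [[ 0.454 -0.111  0.147]]
scene hood_handle 0.31 [185.8, 229.3] [[ 0.582 -0.052  0.146]]
scene hood_hinge 0.92 [181.3, 190.6] [[ 0.635 -0.194  0.064]]
scene magazine_mouth 0.76 [167.4, 225.4] [[ 0.546 -0.112  0.147]]
scene amber 0.98 [262.1, 219.9] [[0.746 0.088 0.047]]
scene amber 0.59 [184.2, 223.9] [
[... 480 characters left out ...]
 [202.7, 298.0] [[ 0.514 -0.11   0.148]]
top hood_hinge 0.55 [155.8, 311.4] [[ 0.655 -0.156  0.132]]
top magazine_mouth 0.57 [196.0, 305.8] [[ 0.533 -0.133  0.148]]
top latch_level 0.22 [202.9, 299.3] [[ 0.514 -0.114  0.148]]
top amber 0.58 [146.4, 239.4] [[0.705 0.055 0.078]]
top amber 0.46 [204.2, 407.9] [[ 0.512 -0.437  0.101]]
top jar 0.67 [149.8, 187.7] [[0.703 0.218 0.057]]
top jar 0.29 [241.7, 156.9] [[0.421 0.316 0.015]]
top vial 0.54 [209.2, 187.4] [[0.519 0.22  0.033]]
top wash 0.66 [205.8, 405.4] [[ 0.511 -0.438  0.079]]
top wash 0.48 [193.3, 307.3] [[0.34  0.017 1.193]]
top marker 0.44 [276.3, 161.7] [[0.316 0.298 0.015]]
top vial_tray 0.89 [257.6, 404.0] [[ 0.36  -0.448  0.008]]
```

View pics/top0.png

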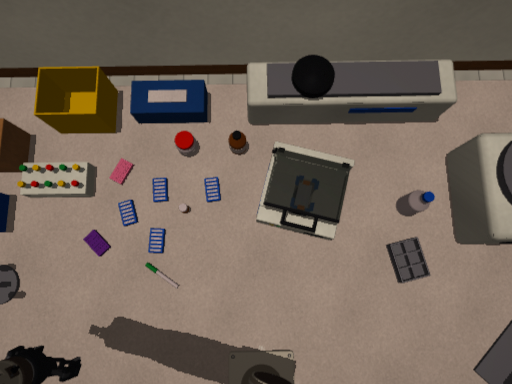

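View pics/scene0.png

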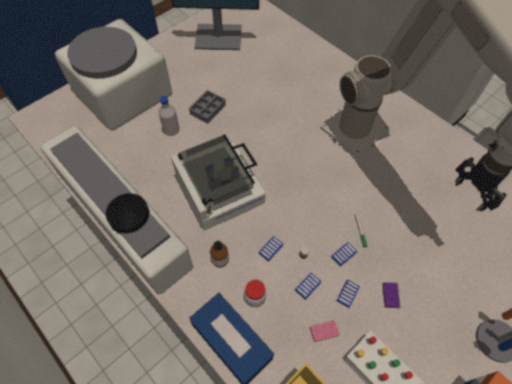

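The top picture shows four blue cassettes at [row, col] [212,127], [189,160], [188,212] and [240,157]. The look-alikes are pink [171,121] and purple [242,97]. The blue box at [101,170] is too big to be a cassette. The handle bar is near [221,298]. The scene picture shows the same four cassettes.

```bash
cat >> h.py <<'E'
def ray(name,px,z,obs=None):
    c=viewer.get_calibration(name); K=np.array(c["camera_matrix"])
    v=np.array([(px[1]-K[0,2])/K[0,0],(px[0]-K[1,2])/K[1,1],1.])
    if name=="wrist":
        T=np.array(c["T_tool_cam"]); R=Ro.from_quat(obs["tool_rot"]).as_matrix()@T[:3,:3]
        o=Ro.from_quat(obs["tool_rot"]).as_matrix()@T[:3,3]+obs["eef_pos"]; v=R@v
    else:
        R=np.array(c["R"]); o=-R.T@np.array(c["t"]); v=R.T@v
    return o+v*(z-o[2])/v[2]
def blues(name,im,obs=None,z=.015):
    hsv=cv2.cvtColor(im,cv2.COLOR_RGB2HSV)
    m=cv2.inRange(hsv,(105,120,50),(125,255,255))
    m=cv2.morphologyEx(m,cv2.MORPH_CLOSE,np.ones((5,5)))
    out=[]
    for c in cv2.findContours(m,cv2.RETR_EXTERNAL,cv2.CHAIN_APPROX_NONE)[0]:
        if cv2.contourArea(c)<60: continue
        P=np.array([ray(name,(p[0][1],p[0][0]),z,obs)[:2] for p in c])*1000
        (x,y),(w,h),a=cv2.minAreaRect(P.astype(np.float32))
        if w<h: w,h,a=h,w,a+90
        if 50<w<110 and 30<h<70: out.append((round(x),round(y),round(w),round(h),round((a+90)%180-90),c.mean(0)[0].round()[::-1]))
    return out
E
python3 - <<'E'
from h import *
for n in("scene","top"):
    im=cv2.imread("pics/%s0.png"%n)[:,:,::-1].copy()
    for b in blues(n,im): print(n,b)
    # white deck
o,im,d=snap("top","t1.png")
pp=np.argwhere(d>0); w=world("top",d,pp)
s=(abs(w[:,0]-.54)<.2)&(abs(w[:,1]+.11)<.2)
for lo,hi in((.062,.08),(.12,.137),(.138,.16)):
    q=s&(w[:,2]>lo)&(w[:,2]<hi); print(lo,q.sum(),cv2.minAreaRect((w[q][:,:2]*1000).astype(np.float32)))
q=s&(w[:,2]>.055)&(w[:,2]<.16);print(cv2.minAreaRect((w[q][:,:2]*1000).astype(np.float32)))
for px in((221,297),(214,284),(229,313)): print(ray("top",px,.14))
print(ray("scene",(156,245),.14))
c=im[130:250,240:370]; cv2.imwrite("pics/c1.png",cv2.resize(c,None,fx=5,fy=5,interpolation=cv2.INTER_CUBIC)[:,:,::-1])
E
```

```text
top (426, 317, 74, 45, -3, array([240., 156.]))
top (514, 411, 76, 44, 16, array([212., 128.]))
top (587, 311, 75, 44, 2, array([190., 160.]))
top (585, 145, 76, 44, 7, array([189., 212.]))
0.062 1281 ((554.3496704101562, -44.06080627441406), (431.6210632324219, 174.73446655273438), 39.27505111694336)
0.12 561 ((576.8035278320312, -72.91587829589844), (365.0733337402344, 237.8416748046875), 74.03755187988281)
0.138 4746 ((552.092529296875, -131.49124145507812), (220.8282928466797, 225.37020874023438), 75.10395050048828)
((578.958740234375, -68.23031616210938), (386.96173095703125, 242.01158142089844), 73.0950927734375)
[ 0.46364745 -0.10624692  0.14      ]
[ 0.48398477 -0.07051344  0.14      ]
[ 0.44053126 -0.14995409  0.14      ]
[ 0.4659201  -0.10689401  0.14      ]
```

View pics/c1.png

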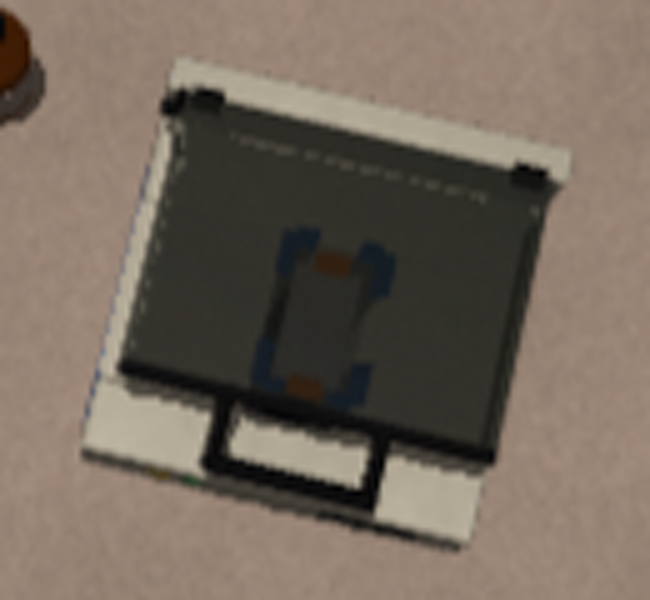

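The crop shows the handle bar from [223,282] to [230,314], centre [226.6,298.2]. The hinge lugs are at [150.4,281.6] and [165,346]. The orange latches show at [182.4,306.6] and [207.6,301].

```bash
python3 - <<'E'
from h import *
h=ray("top",(226.6,298.2),.14); a=ray("top",(150.4,281.6),.14); b=ray("top",(165,346),.14)
m=(a+b)/2; l1=ray("top",(182.4,306.6),.1); l2=ray("top",(207.6,301),.1)
e1=ray("top",(223,282),.14);e2=ray("top",(230,314.4),.14)
print(h,a,b,m,l1,l2,(l1+l2)/2,np.linalg.norm(m-h))
for u in(e1-e2,): print("bar",np.degrees(np.arctan2(u[1],u[0]))-90,np.linalg.norm(u))
u=a-b;print(np.degrees(np.arctan2(u[1],u[0]))-90,np.linalg.norm(u)); u=m-h;print(np.degrees(np.arctan2(u[1],u[0])))
u=l1-l2;print(np.degrees(np.arctan2(u[1],u[0])))
c=viewer.get_calibration("wrist");print(c["T_tool_cam"],c["camera_matrix"])
print(ray("scene",(156,247),.14))
E
```

```text
[ 0.44790412 -0.10899271  0.14      ] [ 0.67003204 -0.06946662  0.14      ] [ 0.62314497 -0.25340055  0.14      ] [ 0.6465885  -0.16143358  0.14      ] [ 0.58265757 -0.14374077  0.1       ] [ 0.50749642 -0.12412446  0.1       ] [ 0.54507699 -0.13393262  0.1       ] 0.2054885137480714
bar -13.215038498477156 0.09204136921726162
-14.300847593678213 0.18981592873701833
-14.785495451233
-14.627334402187056
[[-1.04032777e-03 -9.60568569e-01 -2.78041259e-01  7.04976926e-02]
 [ 9.99999339e-01 -1.13555153e-03  1.81440778e-04  1.15001949e-05]
 [-4.90016485e-04 -2.78040887e-01  9.60569115e-01 -1.57276337e-01]
 [ 0.00000000e+00  0.00000000e+00  0.00000000e+00  1.00000000e+00]] [[281.26689227   0.         258.49757805]
 [  0.         281.26689227 193.43807779]
 [  0.           0.           1.        ]]
[ 0.46107764 -0.10247218  0.14      ]
```

servo_tool(commands=[[85,0,0,0,0.153],[85,0,0,0,0.153],[85,0,0,0,0.153],[85,0,0,0,0.153],[60,0,0,0,0.153],[32,0,0,0,0.153],[32,0,0,0,0.153],[32,0,0,0,0.153],[32,0,0,0,0.153],[32,0,0,0,0.157]])

```text
clock: 2.6
eef_pos: [0.1424, 0.4793, 0.216]
tool_rot: [0.792, 0.611, -0.0, 0.0]
ft_force: [0.5, -0.5, 0.1]
grip_width: 0.0319
grasp_force: 0.0
```

servo_tool(commands=[[32,-35.2,31.7,0,0],[32,-35.2,31.7,0,0],[32,-35.2,31.7,0,0],[32,-35.2,31.7,0,0],[32,-35.2,31.7,0,0],[32,-35.2,31.7,0,0],[32,-35.2,31.7,0,0],[32,-35.2,31.7,0,0],[32,-35.2,31.7,0,0],[32,-35.2,31.7,0,0],[32,-35.2,31.7,0,0],[32,-35.2,31.7,0,0],[32,-35.2,31.7,0,0],[32,-35.2,31.7,0,0],[32,0,0,0,0]])

```text
clock: 4.47
eef_pos: [0.4504, -0.1111, 0.2156]
tool_rot: [0.792, 0.611, -0.0, 0.0]
ft_force: [-0.5, -0.0, -0.2]
grip_width: 0.0322
grasp_force: 0.0
```

```bash
cat >> h.py <<'E'
def plan(o,x,y,z,head=None):
    R=Ro.from_quat(o["tool_rot"]).as_matrix(); hd=np.degrees(np.arctan2(R[1,1],R[0,1]))
    turn=0
    if head is not None:
        turn=-np.radians((head-hd+180)%360-180); R=R@Ro.from_rotvec([0,0,turn]).as_matrix()
    s=R.T@(np.array([x,y,z])-o["eef_pos"])*1000
    print("turn %.3f then shift"%turn,s.round(1),"j6 %.2f heading %.1f"%(o["joint_pos"][5],hd))
E
python3 - <<'E'
from h import *
o,im,d=snap("wrist","w1.png")
for l in("hood_handle","magazine_mouth"):
    for m in viewer.spot_point("wrist",l)[:2]: print(l,m["p"],m["pixel"],ray("wrist",m["pixel"],.14,o),world("wrist",d,m["pixel"],obs=o))
plan(o,.448,-.109,.2156)
E
```

```text
hood_handle 0.76 [192.8, 258.6] [ 0.45153969 -0.10735473  0.14      ] [[ 0.45186586 -0.10612201  0.14442903]]
magazine_mouth 0.95 [188.4, 367.1] [ 0.54250715 -0.12722625  0.14      ] [[ 0.54024718 -0.12463359  0.14712935]]
turn 0.000 then shift [ 1.4 -2.8  0. ] j6 1.59 heading -14.7
```

View pics/w1.png

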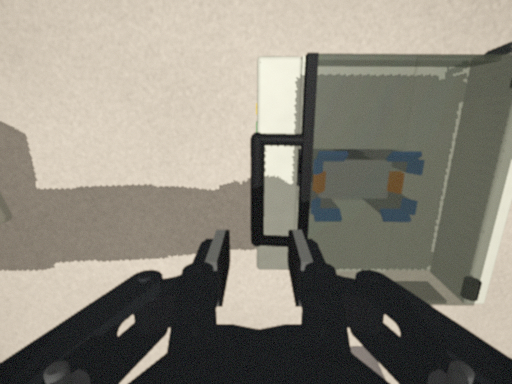

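The bar runs down column 257, rows 135–243. The fingers (mid-column 258) straddle it. Descend and pinch.

servo_tool(commands=[[32,1,0,20,0],[32,1,0,20,0],[32,1,0,20,0],[32,0,0,18,0],[32,0,0,0,0],[8,0,0,0,0],[8,0,0,0,0],[8,0,0,0,0],[8,0,0,0,0]])

```text
clock: 5.75
eef_pos: [0.4503, -0.1058, 0.1383]
tool_rot: [0.79, 0.613, 0.0, 0.0]
ft_force: [0.8, -0.1, -0.1]
grip_width: 0.0084
grasp_force: 0.0
```

```bash
python3 - <<'E'
from h import *
print(status.get_obs()["grip_width"])
o,im,d=snap("wrist","w2.png")
E
```

```text
0.008369585742694446
```

View pics/w2.png

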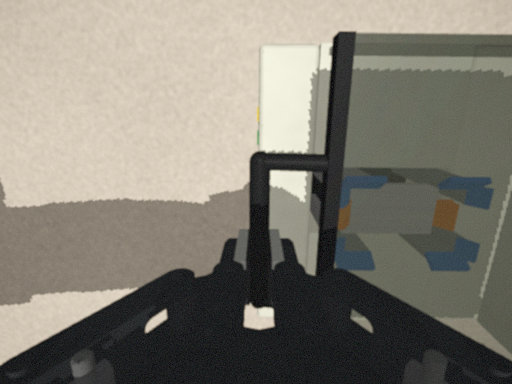

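servo_tool(commands=[[0,0,0,0,0],[0,0,0,0,0],[0,0,0,0,0]])

```text
clock: 6.18
eef_pos: [0.45, -0.1057, 0.138]
tool_rot: [0.79, 0.613, -0.0, -0.0]
ft_force: [-0.1, -0.1, 0.1]
grip_width: 0.0001
grasp_force: 0.0
```

servo_tool(commands=[[0,0,0,-8,0],[0,0,0,-8,0],[0,0,0,0,0]])

```text
clock: 6.55
eef_pos: [0.4509, -0.1059, 0.1551]
tool_rot: [0.79, 0.613, 0.001, 0.001]
ft_force: [0.3, -0.6, -0.6]
grip_width: -0.0
grasp_force: 0.0
```

```bash
python3 - <<'E'
from h import *
o,im,d=snap("wrist","w3.png")
o,im2,d=snap("scene","s3.png")
a=cv2.resize(im2[100:230,150:300],(461,400),interpolation=cv2.INTER_CUBIC)
b=cv2.resize(im[100:384,100:440],(330,400))
cv2.imwrite("pics/c3.png",np.hstack([a,b])[:,:,::-1])
E
```

```text
(no output)
```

View pics/c3.png

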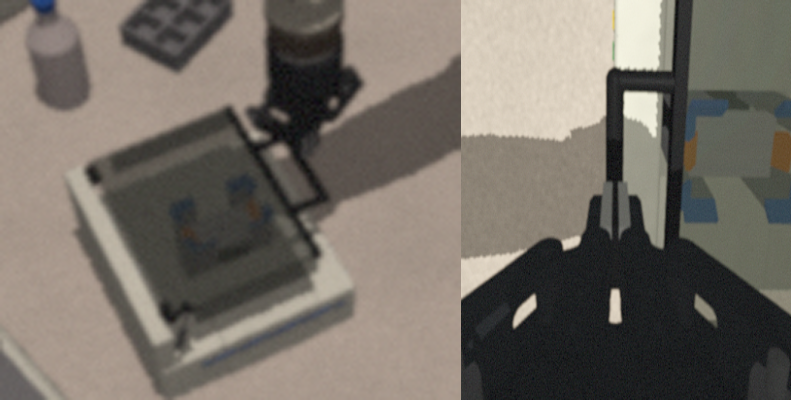

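The crop shows the shut fingertips above the bar now, with the bar running up from them at column 615 of the crop. I'll measure the heights with depth.

```bash
python3 - <<'E'
from h import *
o,im,d=snap("wrist","w4.png")
print(o["eef_pos"],o["ft_force"])
hx=np.array([.447,-.108])
for r in(180,190,200,210,220,228,235,245):
    cs=np.arange(236,300,3); w=world("wrist",d,[(r,c) for c in cs],obs=o)
    print(r,[f"{c}:{a[2]*1000:.0f}" for c,a in zip(cs,w)])
E
```

```text
[ 0.45022878 -0.10575208  0.15427362] [-0.8409352   0.5050743  -0.16754361]
180 ['236:0', '239:-0', '242:-1', '245:-1', '248:-0', '251:142', '254:145', '257:145', '260:145', '263:145', '266:145', '269:70', '272:69', '275:71', '278:69', '281:69', '284:70', '287:70', '290:70', '293:70', '296:69', '299:69']
190 ['236:-0', '239:-1', '242:-1', '245:-0', '248:-1', '251:142', '254:144', '257:144', '260:145', '263:145', '266:143', '269:68', '272:69', '275:70', '278:69', '281:70', '284:71', '287:69', '290:69', '293:68', '296:69', '299:70']
200 ['236:1', '239:-1', '242:-0', '245:0', '248:-1', '251:142', '254:144', '257:145', '260:146', '263:145', '266:143', '269:69', '272:69', '275:69', '278:69', '281:70', '284:70', '287:70', '290:69', '293:69', '296:69', '299:71']
210 ['236:-1', '239:0', '242:-2', '245:-1', '248:-1', '251:142', '254:143', '257:146', '260:145', '263:145', '266:144', '269:70', '272:70', '275:69', '278:69', '281:69', '284:68', '287:69', '290:69', '293:71', '296:69', '299:69']
220 ['236:0', '239:-1', '242:-0', '245:-1', '248:-0', '251:143', '254:145', '257:145', '260:146', '263:144', '266:143', '269:69', '272:70', '275:70', '278:69', '281:69', '284:70', '287:69', '290:69', '293:69', '296:67', '299:68']
228 ['236:0', '239:-1', '242:1', '245:-1', '248:-1', '251:143', '254:145', '257:146', '260:145', '263:144', '266:143', '269:69', '272:69', '275:69', '278:71', '281:70', '284:70', '287:70', '290:69', '293:69', '296:69', '299:70']
235 ['236:-1', '239:1', '242:-1', '245:-1', '248:181', '251:181', '254:180', '257:181', '260:181', '263:181', '266:181', '269:181', '272:70', '275:68', '278:68', '281:70', '284:70', '287:70', '290:70', '293:69', '296:69', '299:70']
245 ['236:183', '239:184', '242:183', '245:192', '248:192', '251:191', '254:192', '257:192', '260:192', '263:192', '266:191', '269:192', '272:191', '275:184', '278:184', '281:184', '284:183', '287:68', '290:70', '293:70', '296:70', '299:70']
```

servo_tool(commands=[[32,0,0,0,0],[32,0,0,0,0],[32,0,0,0,0],[32,0,0,10,0],[32,0,0,10,0],[32,0,0,10,0],[32,0,0,10,0],[32,0,0,0,0],[8,0,0,0,0],[8,0,0,0,0],[8,0,0,0,0],[8,0,0,0,0]])

```text
clock: 8.2
eef_pos: [0.4505, -0.1058, 0.1144]
tool_rot: [0.79, 0.613, 0.0, 0.0]
ft_force: [0.6, -0.4, 1.1]
grip_width: 0.0093
grasp_force: 58.7
```

servo_tool(commands=[[32,0,0,0,0],[32,0,0,0,0],[32,0,0,0,0],[32,0,0,9,0],[32,0,0,9,0],[32,0,0,0,0],[8,0,0,0,0],[8,0,0,0,0],[8,0,0,0,0],[8,0,0,0,0]])

```text
clock: 9.45
eef_pos: [0.4505, -0.1058, 0.0961]
tool_rot: [0.79, 0.613, 0.0, 0.0]
ft_force: [2.1, -0.2, -4.0]
grip_width: 0.01
grasp_force: 58.3
```

servo_tool(commands=[[4,0,0.4,-13.3,0],[4,0,1.3,-13.3,0],[4,0,2.2,-13.1,0],[4,0,3,-13,0],[4,0,3.8,-12.8,0],[4,0,4.7,-12.5,0],[4,0,5.5,-12.1,0],[4,0,6.3,-11.8,0],[4,0,7,-11.3,0],[4,0,7.7,-10.9,0],[4,0,8.4,-10.3,0],[4,0,9.1,-9.8,0],[4,0,9.7,-9.2,0],[4,0,10.2,-8.5,0]])

```text
clock: 11.2
eef_pos: [0.5232, -0.1252, 0.2597]
tool_rot: [0.79, 0.612, -0.003, -0.002]
ft_force: [-9.7, -0.4, 6.6]
grip_width: 0.0101
grasp_force: 58.4
```

```bash
python3 - <<'E'
from h import *
o,im,d=snap("top","t5.png")
w=world("top",d,np.argwhere(d>0)); print(o["grip_width"],o["grasp_force"])
o,im2,d2=snap("wrist","w5.png")
a=cv2.resize(im[100:260,220:380],(400,400),interpolation=cv2.INTER_CUBIC)
cv2.imwrite("pics/c5.png",np.hstack([a,cv2.resize(im2,(400,400))])[:,:,::-1])
E
```

```text
0.010076515217205404 58.367738127708435
```

View pics/c5.png

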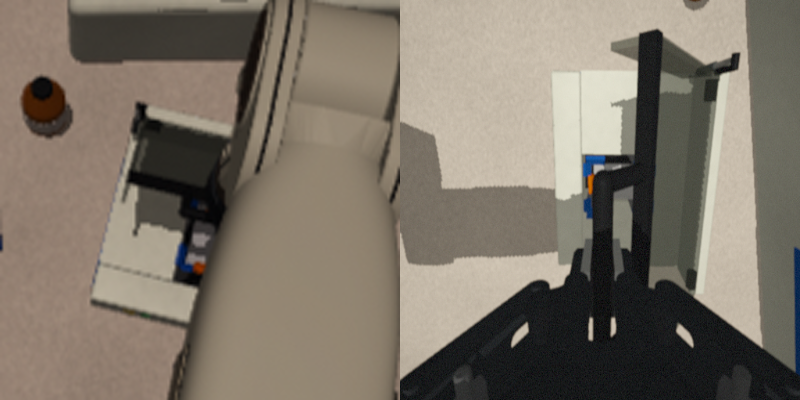

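The hood is rising with the bar held in the grip. Carry on along the arc.

servo_tool(commands=[[4,0,10.8,-7.8,0],[4,0,11.3,-7.1,0],[4,0,11.7,-6.4,0],[4,0,12.1,-5.6,0],[4,0,12.4,-4.8,0],[4,0,12.7,-3.9,0],[4,0,0,0,0],[40,0,0,0,0],[40,0,0,0,0],[50,0,0,-20,0],[50,0,0,-20,0],[50,0,0,-20,0],[50,0,-40,0,0],[50,0,-40,0,0],[50,0,0,0,0],[50,0,0,0,0]])

```text
clock: 13.3
eef_pos: [0.5185, -0.1231, 0.3539]
tool_rot: [0.79, 0.613, 0.0, 0.0]
ft_force: [0.1, -0.6, 0.1]
grip_width: 0.0498
grasp_force: 0.0
```

```bash
python3 - <<'E'
from h import *
o,im,d=snap("scene","s6.png")
for l in("hood_handle","magazine_mouth","hood_hinge"):
    for m in viewer.spot_point("scene",l)[:1]: print(l,m["p"],m["pixel"],world("scene",d,m["pixel"]))
print(o["joint_pos"])
o2,im2,d2=snap("wrist","w6.png")
for b in blues("wrist",im2,o2): print(b)
a=cv2.resize(im[80:240,150:310],(400,400),interpolation=cv2.INTER_CUBIC)
cv2.imwrite("pics/c6.png",np.hstack([a,cv2.resize(im2,(400,400))])[:,:,::-1])
E
```

```text
hood_handle 0.6 [135.2, 173.4] [[ 0.66331366 -0.17963811  0.34760406]]
magazine_mouth 0.84 [166.0, 224.6] [[ 0.52049069 -0.15004122  0.08948137]]
hood_hinge 0.87 [179.2, 193.0] [[ 0.69563839 -0.0627442   0.29077893]]
[-2.33265764e-01  3.00520016e-01  4.39551800e-01  1.70897836e+00
  1.41451863e-04  1.58923647e+00]
```

View pics/c6.png

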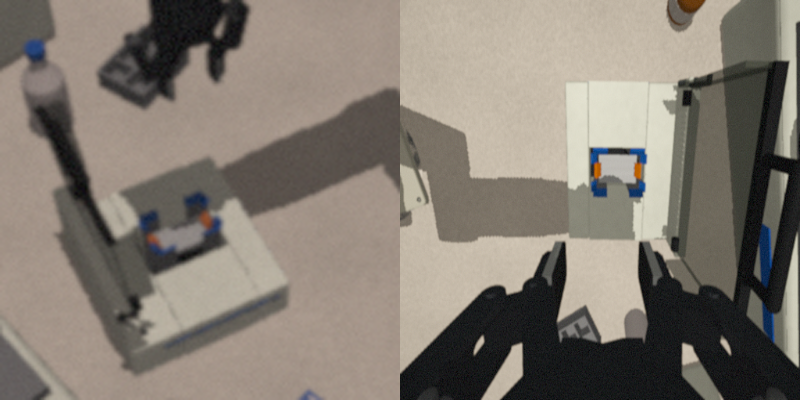

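The hood stands open: the handle is at z 0.348 and the plate is upright. The blue mouth is in clear view, at wrist-crop (618,172).

```bash
python3 - <<'E'
from h import *
o=status.get_obs(); im=cv2.imread("pics/w6.png")[:,:,::-1].copy()
hsv=cv2.cvtColor(im,cv2.COLOR_RGB2HSV)
def fit(lo,hi,z,n):
    m=cv2.inRange(hsv,lo,hi); m[:100]=0; m[220:]=0; m[:,:210]=0; m[:,330:]=0
    p=np.argwhere(m>0); P=np.array([ray("wrist",q,z,o)[:2] for q in p])*1000
    print(n,len(p),p.mean(0),P.mean(0).round(1),cv2.minAreaRect(P.astype(np.float32)))
    return p
fit((105,120,40),(125,255,255),.125,"blue")
p=fit((5,140,100),(20,255,255),.1,"orange")
for s in(p[:,1]<p[:,1].mean(),p[:,1]>p[:,1].mean()):
    q=p[s].mean(0); print(q,ray("wrist",q,.1,o).round(4))
for m in viewer.spot_point("wrist","magazine_mouth")[:1]: print(m["p"],m["pixel"],ray("wrist",m["pixel"],.125,o))
plan(o,.426,.317,.25,87)
E
```

```text
blue 711 [165.02953586 278.28129395] [ 545.2 -130.5] ((545.9799194335938, -130.97235107421875), (64.51886749267578, 96.47819519042969), 75.52572631835938)
orange 237 [163.28691983 277.30379747] [ 545.  -132.1] ((545.8820190429688, -132.7023162841797), (22.325546264648438, 88.49712371826172), 75.51548767089844)
[163.08196721 251.99180328] [ 0.509  -0.1224  0.1   ]
[163.50434783 304.15652174] [ 0.5832 -0.1423  0.1   ]
0.6 [167.3, 281.3] [ 0.54858572 -0.13422061  0.125     ]
turn -1.770 then shift [115.8 434.9 103.2] j6 1.59 heading -14.4
```

servo_tool(commands=[[75,0,0,0,-0.177],[75,0,0,0,-0.177],[75,0,0,0,-0.177],[75,0,0,0,-0.177],[75,0,0,0,-0.177],[75,0,0,0,-0.177],[75,0,0,0,-0.177],[75,0,0,0,-0.177],[75,0,0,0,-0.177],[75,0,0,0,-0.177]])

```text
clock: 14.85
eef_pos: [0.5185, -0.1233, 0.3532]
tool_rot: [0.023, 1.0, 0.0, -0.0]
ft_force: [1.5, 0.3, 0.3]
grip_width: 0.0752
grasp_force: 0.0
```

servo_tool(commands=[[75,10.5,39.5,14,0],[75,10.5,39.5,14,0],[75,10.5,39.5,14,0],[75,10.5,39.5,14,0],[75,10.5,39.5,14,0],[75,10.5,39.5,14,0],[75,10.5,39.5,14,0],[75,10.5,39.5,14,0],[75,10.5,39.5,14,0],[75,10.5,39.5,14,0],[75,10.5,39.5,14,0],[75,0,0,0,0]])

```text
clock: 16.35
eef_pos: [0.4245, 0.3188, 0.1977]
tool_rot: [0.024, 1.0, -0.001, -0.001]
ft_force: [0.6, -1.1, -0.4]
grip_width: 0.0753
grasp_force: 0.0
```

```bash
cat >> h.py <<'E'
def look(fn,x=None,y=None,z=.1):
    o,im,d=snap("wrist",fn); bs=blues("wrist",im,o)
    for b in bs: print(b)
    if x is not None and bs:
        b=min(bs,key=lambda b:np.hypot(b[0]/1000-x,b[1]/1000-y)); print("eef",o["eef_pos"].round(4)); plan(o,b[0]/1000,b[1]/1000,z,b[4]+90)
E
python3 - <<'E'
from h import *
look("w7.png",.426,.317,.05)
E
```

```text
(583, 313, 79, 42, 4, array([287., 260.]))
(513, 412, 78, 43, 16, array([234., 330.]))
(425, 319, 74, 42, -3, array([172., 259.]))
eef [0.4245 0.3188 0.1977]
turn 0.004 then shift [ -0.8   0.4 147.7] j6 0.69 heading 87.2
```

servo_tool(commands=[[70,0,0,30,0],[70,0,0,30,0],[70,0,0,30,0],[70,0,0,30,0],[70,0,0,30,0],[70,0,0,25,0],[70,0,0,15,0],[70,0,0,5,0],[70,0,0,0,0]])

```text
clock: 17.52
eef_pos: [0.4263, 0.3168, 0.005]
tool_rot: [0.027, 1.0, 0.0, 0.0]
ft_force: [-0.8, -0.1, -0.2]
grip_width: 0.0699
grasp_force: 0.0
```

```bash
python3 - <<'E'
from h import *
look("w8.png",.426,.317,-.02)
E
```

```text
(424, 319, 76, 43, -3, array([232., 263.]))
eef [0.4263 0.3168 0.005 ]
turn -0.001 then shift [ 2.4  2.1 25. ] j6 0.69 heading 86.9
```

View pics/w8.png

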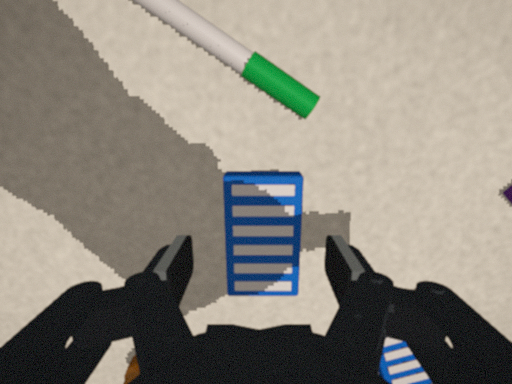

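The cassette lies between the open fingers, centred at [232,263]. The fingertips are still well above the bench.

servo_tool(commands=[[70,2.4,2.1,7,0],[70,0,0,6,0],[70,0,0,5,0],[70,0,0,4,0],[70,0,0,3,0],[70,0,0,0,0]])

```text
clock: 18.32
eef_pos: [0.4233, 0.3188, -0.0208]
tool_rot: [0.026, 1.0, -0.0, -0.0]
ft_force: [-0.3, 0.5, 1.1]
grip_width: 0.0701
grasp_force: 0.0
```

servo_tool(commands=[[65,0,0,3,0],[60,0,0,3,0],[54,0,0,2,0],[54,0,0,0,0],[35,0,0,0,0],[35,0,0,0,0],[35,0,0,0,0]])

```text
clock: 19.2
eef_pos: [0.4261, 0.3215, -0.0174]
tool_rot: [0.027, 1.0, 0.003, 0.004]
ft_force: [-17.5, -9.8, 71.7]
grip_width: 0.0431
grasp_force: 92.9
```

servo_tool(commands=[[35,0,0,-6,0],[35,0,0,-6,0],[35,0,0,-15,0],[35,0,0,-30,0],[35,0,0,0,0]])

```text
clock: 19.82
eef_pos: [0.4251, 0.3201, 0.0304]
tool_rot: [0.026, 1.0, 0.001, 0.002]
ft_force: [0.5, 0.1, -0.2]
grip_width: 0.0429
grasp_force: 60.9
```

```bash
python3 - <<'E'
from h import *
o,im,d=snap("wrist","w9.png")
m=viewer.masks_of("wrist","cas1_c")
for k in m[:5]:
    p=np.argwhere(k["mask"]); w=world("wrist",d,p,obs=o); t=w[w[:,2]>np.median(w[:,2])-.004]
    print(k["p"],k["pixel"],len(p),np.median(w,0),cv2.minAreaRect((t[:,:2]*1000).astype(np.float32)))
plan(o,.5455,-.132,.25,75.3)
E
```

```text
turn 0.204 then shift [-231.7 -406.1 -220.4] j6 0.70 heading 87.0
```

View pics/w9.png

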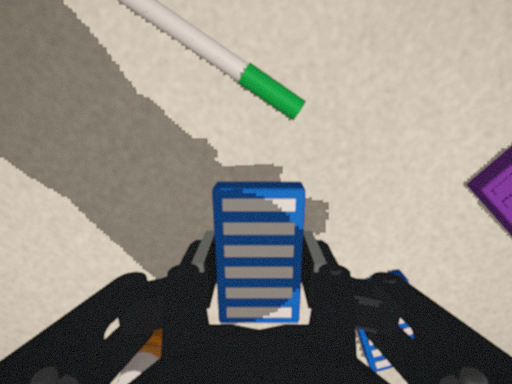

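The cassette is held: its face spans rows 185–322 and columns 213–303. Measure its pose in the tool frame.

```bash
cat >> h.py <<'E'
def held(o,im,d,pz=.25):
    w=world("wrist",d,[(r,c) for r in range(235,285,3) for c in range(240,280,3)],obs=o); z=np.median(w[:,2])
    b=[b for b in blues("wrist",im,o,z) if 200<b[5][1]<320][0]
    R=Ro.from_quat(o["tool_rot"]).as_matrix(); c=np.array([b[0]/1000,b[1]/1000,z-.0075])
    t=R.T@(c-o["eef_pos"]); hd=np.degrees(np.arctan2(R[1,1],R[0,1]))
    da=(b[4]+90-hd+90)%180-90
    print("cassette",b,"top",z.round(4),"tool mm",(t*1000).round(1),"ang",round(da,1))
    h2=75.3-da; a=np.radians(h2); x2=np.array([-np.sin(a),np.cos(a)]); y2=np.array([np.cos(a),np.sin(a)])
    p=np.array([.5455,-.132])-t[0]*x2-t[1]*y2; print("eef target",p.round(4),h2); plan(o,p[0],p[1],pz,h2)
E
python3 - <<'E'
from h import *
o=status.get_obs(); im,d=viewer.camera("wrist"); held(o,im,d)
E
```

```text
cassette (422, 319, 77, 43, -3, array([251., 259.])) top 0.0599 tool mm [  1.4   0.  -24.2] ang 0.0
eef target [ 0.5468 -0.1324] 75.27144705245992
turn 0.204 then shift [-234.1 -405.1 -221.8] j6 0.70 heading 87.0
```

servo_tool(commands=[[35,0,0,-30,0.102],[35,0,0,-30,0.102],[35,-21.3,-36.8,-20,0],[35,-21.3,-36.8,-20,0],[35,-21.3,-36.8,-20,0],[35,-21.3,-36.8,-20,0],[35,-21.3,-36.8,-20,0],[35,-21.3,-36.8,-20,0],[35,-21.3,-36.8,-20,0],[35,-21.3,-36.8,-20,0],[35,-21.3,-36.8,0,0],[35,-21.3,-36.8,0,0],[35,-21.3,-36.8,0,0],[35,0,0,0,0]])

```text
clock: 21.72
eef_pos: [0.547, -0.1346, 0.2461]
tool_rot: [0.13, 0.991, -0.0, -0.002]
ft_force: [-0.1, 0.4, -0.8]
grip_width: 0.0427
grasp_force: 61.1
```

```bash
python3 - <<'E'
from h import *
o=status.get_obs(); im,d=viewer.camera("wrist"); cv2.imwrite("pics/w10.png",im[:,:,::-1]); held(o,im,d); print(o["grip_width"])
E
```

```text
cassette (547, -135, 78, 43, -15, array([252., 259.])) top 0.278 tool mm [ -0.   -0.4 -24.3] ang -0.0
eef target [ 0.5456 -0.1316] 75.33799285380411
turn -0.005 then shift [ 2.1  2.5 -3.9] j6 0.02 heading 75.0
0.04268091518688133
```

View pics/w10.png

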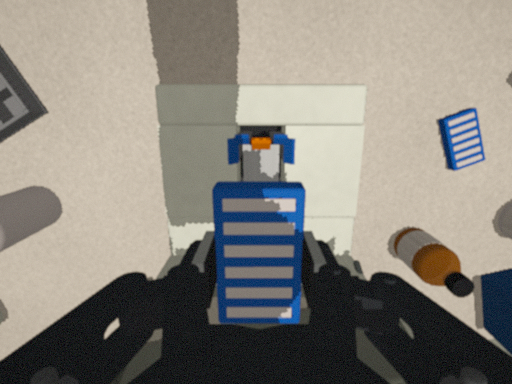

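The held cassette is square in the grip, at [252,259]. The mouth and near latch are ahead at [143,261], so shift 2 mm and descend.

servo_tool(commands=[[35,2.1,2.5,20,-0.005],[35,0,0,30,0],[35,0,0,30,0],[35,0,0,20,0],[35,0,0,15,0],[35,0,0,12,0],[35,0,0,12,0],[35,0,0,10,0],[35,0,0,0,0]])

```text
clock: 22.9
eef_pos: [0.5457, -0.1299, 0.0992]
tool_rot: [0.126, 0.992, -0.001, -0.0]
ft_force: [-0.3, -2.6, -0.2]
grip_width: 0.0428
grasp_force: 61.1
```

servo_tool(commands=[[35,0,-1,6,0],[35,0,0,6,0],[35,0,0,6,0],[35,0,0,6,0],[35,0,0,6,0],[35,0,0,5,0],[35,0,0,0,0]])

```text
clock: 23.78
eef_pos: [0.5462, -0.1308, 0.0643]
tool_rot: [0.126, 0.992, -0.001, 0.001]
ft_force: [-0.3, -5.3, 1.5]
grip_width: 0.0424
grasp_force: 61.5
```

servo_tool(commands=[[35,0,-1,3,0],[35,0,0,2,0],[35,0,0,0,0]])

```text
clock: 24.15
eef_pos: [0.5461, -0.1308, 0.0597]
tool_rot: [0.125, 0.992, 0.0, 0.001]
ft_force: [0.1, -2.2, 4.3]
grip_width: 0.0426
grasp_force: 61.7
```

```bash
python3 - <<'E'
from h import *
o=status.get_obs(); im,d=viewer.camera("wrist"); cv2.imwrite("pics/w11.png",im[:,:,::-1]); held(o,im,d); print(o["eef_pos"],o["ft_force"])
E
```

```text
Traceback (most recent call last):
  File "h.py", line 50, in held
    b=[b for b in blues("wrist",im,o,z) if 200<b[5][1]<320][0]
      ~~~~~~~~~~~~~~~~~~~~~~~~~~~~~~~~~~~~~~~~~~~~~~~~~~~~~^^^
IndexError: list index out of range
```

View pics/w11.png

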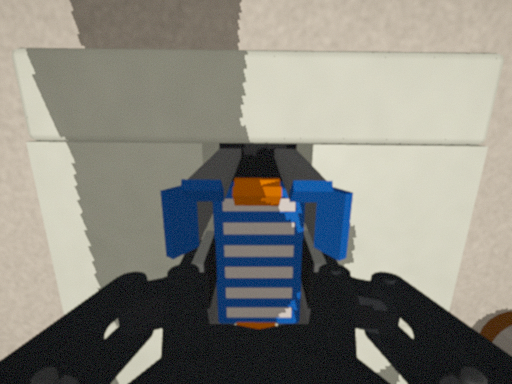

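The cassette sits under the orange latches: the near one at [190,257] overlaps its end, and the far one at row 325. Release.

servo_tool(commands=[[58,0,0,0,0],[58,0,0,0,0],[58,0,0,0,0],[58,0,0,-20,0],[58,0,0,-40,0],[58,0,0,-50,0],[70,0,0,-50,0],[70,0,0,-30,0],[70,0,0,0,0]])

```text
clock: 25.32
eef_pos: [0.5469, -0.1312, 0.2523]
tool_rot: [0.125, 0.992, -0.0, 0.003]
ft_force: [0.7, -0.2, 0.1]
grip_width: 0.0699
grasp_force: 0.0
```

```bash
cat >> h.py <<'E'
def mag(o,im,d):
    # height of white/blue stack top around magazine axis
    H,W=d.shape; g=[(r,c) for r in range(60,330,2) for c in range(180,340,2)]
    w=world("wrist",d,g,obs=o); a=np.radians(-14.7)
    p=w[:,:2]-[.5455,-.132]; u=p@[np.cos(a),np.sin(a)]; v=p@[-np.sin(a),np.cos(a)]
    for lo,hi in((-25,-10),(-8,8),(10,25)):
        s=(u*1000>lo)&(u*1000<hi)&(abs(v)<.012); print("stack z at x",lo,hi,s.sum(),np.round(np.median(w[s,2])*1000,1) if s.any() else None)
E
python3 - <<'E'
from h import *
o=status.get_obs(); im,d=viewer.camera("wrist"); mag(o,im,d)
for b in blues("wrist",im,o): print(b)
o2,im2,d2=snap("scene","s12.png")
for m in viewer.spot_point("scene","hood_handle")[:1]: print(m["p"],world("scene",d2,m["pixel"]))
o2,im2,d2=snap("top","t12.png")
for b in blues("top",im2): print("top",b)
plan(o,.585,.145,.2,97)
E
```

```text
stack z at x -25 -10 67 94.8
stack z at x -8 8 69 94.6
stack z at x 10 25 60 94.4
(585, 142, 76, 49, 6, array([144., 457.]))
0.61 [[ 0.66312661 -0.16410103  0.34915858]]
top (514, 411, 76, 44, 16, array([212., 128.]))
top (562, -127, 90, 32, -17, array([195., 298.]))
top (587, 311, 75, 44, 2, array([190., 160.]))
top (585, 145, 76, 44, 7, array([189., 212.]))
turn -0.374 then shift [-71.2 269.6  52.3] j6 0.02 heading 75.6
```

servo_tool(commands=[[70,0,0,0,-0.125],[70,0,0,0,-0.125],[70,0,0,0,-0.124],[70,-10.2,38.5,7.5,0],[70,-10.2,38.5,7.5,0],[70,-10.2,38.5,7.5,0],[70,-10.2,38.5,7.5,0],[70,-10.2,38.5,7.5,0],[70,-10.2,38.5,7.5,0],[70,-10.2,38.5,7.5,0],[70,0,0,0,0]])

```text
clock: 26.9
eef_pos: [0.5819, 0.1476, 0.1939]
tool_rot: [-0.063, 0.998, -0.0, -0.003]
ft_force: [-0.2, 0.2, 0.1]
grip_width: 0.0702
grasp_force: 0.0
```

```bash
python3 - <<'E'
from h import *
look("w13.png",.585,.145,-.014)
E
```

```text
(854, 389, 103, 51, 40, array([366., 398.]))
(587, 310, 75, 47, 3, array([192., 388.]))
(585, 147, 74, 42, 6, array([175., 257.]))
(516, 408, 75, 51, 16, array([144., 483.]))
eef [0.5819 0.1476 0.1939]
turn 0.022 then shift [ -4.1  -0.9 207.8] j6 0.12 heading 97.2
```

servo_tool(commands=[[70,-3,-0.9,35,0.01],[70,0,0,35,0],[70,0,0,35,0],[70,0,0,35,0],[70,0,0,25,0],[70,0,0,20,0],[62,0,0,12,0],[58,0,0,8,0],[54,0,0,2,0],[54,0,0,0,0],[35,0,0,0,0],[35,0,0,0,0],[35,0,0,0,0],[35,0,0,0,0]])

```text
clock: 28.7
eef_pos: [0.5874, 0.145, -0.0087]
tool_rot: [-0.056, 0.998, 0.0, 0.001]
ft_force: [-1.8, -0.3, 5.4]
grip_width: 0.0418
grasp_force: 61.4
```

servo_tool(commands=[[35,0,0,-10,0],[35,0,0,-30,0],[35,0,0,-40,0],[35,0,0,-50,0],[35,0,0,-50,0],[35,0,0,-50,0],[35,0,0,-32,0],[35,0,0,0,0]])

```text
clock: 29.7
eef_pos: [0.5879, 0.145, 0.2556]
tool_rot: [-0.056, 0.998, 0.001, 0.003]
ft_force: [0.2, 0.4, -0.5]
grip_width: 0.0423
grasp_force: 60.9
```

```bash
python3 - <<'E'
from h import *
o=status.get_obs(); im,d=viewer.camera("wrist"); cv2.imwrite("pics/w14.png",im[:,:,::-1]); print(o["grip_width"]);held(o,im,d)
E
```

```text
0.042317826332755236
cassette (591, 147, 91, 49, 11, array([251., 262.])) top 0.2788 tool mm [ -3.4   1.7 -15.7] ang 4.6
eef target [ 0.5418 -0.1324] 70.73090045269527
turn 0.449 then shift [ -48.  -277.2    4.9] j6 0.13 heading 96.4
```

```bash
cat >> h.py <<'E'
def held(o,im,d,pz=.25):
    g=np.argwhere(d>0); w=world("wrist",d,g,obs=o)
    k=(g[:,0]>230)&(g[:,0]<290)&(abs(g[:,1]-260)<20); z=np.median(w[k,2])
    hsv=cv2.cvtColor(im,cv2.COLOR_RGB2HSV)[g[:,0],g[:,1]]
    ok=(abs(w[:,2]-z)<.004)&(abs(g[:,1]-258)<75)&(hsv[:,0]>105)&(hsv[:,0]<125)&(hsv[:,1]>110)
    P=w[ok]; (x,y),(a,b),an=cv2.minAreaRect((P[:,:2]*1000).astype(np.float32))
    if a<b: a,b,an=b,a,an+90
    R=Ro.from_quat(o["tool_rot"]).as_matrix(); c=np.array([x/1000,y/1000,z-.0075])
    t=R.T@(c-o["eef_pos"]); hd=np.degrees(np.arctan2(R[1,1],R[0,1])); da=(an+90-hd+90)%180-90
    print("cas",c.round(4),round(a),round(b),"tool mm",(t*1000).round(1),"ang",round(da,1))
    h2=75.3-da; r=np.radians(h2); x2=np.array([-np.sin(r),np.cos(r)]); y2=np.array([np.cos(r),np.sin(r)])
    p=np.array([.5455,-.132])-t[0]*x2-t[1]*y2; print("eef target",p.round(4),"press eef z",round(.084-(c[2]-o["eef_pos"][2]),4)); plan(o,p[0],p[1],pz,h2)
E
python3 - <<'E'
from h import *
o=status.get_obs(); im,d=viewer.camera("wrist"); held(o,im,d)
E
```

```text
cas [0.586  0.1445 0.2688] 76 43 tool mm [  0.9  -0.1 -15.8] ang 0.3
eef target [ 0.5464 -0.1321] press eef z 0.0682
turn 0.374 then shift [ -32.6 -277.9    2.8] j6 0.13 heading 96.4
```

servo_tool(commands=[[35,0,0,0,0.125],[35,0,0,0,0.125],[35,0,0,0,0.124],[35,-4.7,-39.7,0,0],[35,-4.7,-39.7,0,0],[35,-4.7,-39.7,0,0],[35,-4.7,-39.7,0,0],[35,-4.7,-39.7,0,0],[35,-4.7,-39.7,0,0],[35,-4.7,-39.7,0,0],[35,0,0,0,0],[35,0,0,0,0]])

```text
clock: 31.3
eef_pos: [0.5455, -0.1319, 0.2503]
tool_rot: [0.131, 0.991, 0.0, -0.002]
ft_force: [-0.4, 0.7, -1.1]
grip_width: 0.0419
grasp_force: 61.0
```

```bash
python3 - <<'E'
from h import *
o=status.get_obs(); im,d=viewer.camera("wrist"); held(o,im,d,.107); print(o["eef_pos"])
E
```

```text
cas [ 0.5454 -0.1317  0.266 ] 77 44 tool mm [  0.1   0.2 -15.7] ang 0.0
eef target [ 0.5456 -0.1323] press eef z 0.0682
turn -0.005 then shift [ -0.7  -0.4 143.3] j6 0.02 heading 75.0
[ 0.54546576 -0.13191418  0.25028766]
```

servo_tool(commands=[[35,0,0,30,-0.005],[35,0,0,35,0],[35,0,0,30,0],[35,0,0,20,0],[35,0,0,12,0],[35,0,0,10,0],[35,0,0,8,0],[35,0,0,6,0],[35,0,0,6,0],[35,0,0,6,0],[35,0,0,6,0],[35,0,0,6,0],[35,0,0,4,0],[35,0,0,2,0],[35,0,0,0,0]])

```text
clock: 33.22
eef_pos: [0.5468, -0.1325, 0.0712]
tool_rot: [0.128, 0.992, -0.0, 0.001]
ft_force: [3.7, -1.0, 4.0]
grip_width: 0.0421
grasp_force: 61.5
```

servo_tool(commands=[[35,0,0,2,0],[35,0,0,2,0],[35,0,0,0,0]])

```text
clock: 33.6
eef_pos: [0.5465, -0.1323, 0.067]
tool_rot: [0.128, 0.992, -0.0, 0.0]
ft_force: [4.3, -1.2, 4.9]
grip_width: 0.0421
grasp_force: 61.5
```

```bash
python3 - <<'E'
from h import *
o=status.get_obs(); im,d=viewer.camera("wrist"); mag(o,im,d)
E
```

```text
stack z at x -25 -10 320 90.2
stack z at x -8 8 319 90.4
stack z at x 10 25 258 90.3
```

servo_tool(commands=[[58,0,0,0,0],[58,0,0,0,0],[58,0,0,0,0],[58,0,0,-20,0],[58,0,0,-40,0],[58,0,0,-50,0],[70,0,0,-50,0],[70,0,0,-20,0],[70,0,0,0,0]])

```text
clock: 34.78
eef_pos: [0.547, -0.1325, 0.2486]
tool_rot: [0.128, 0.992, -0.0, 0.002]
ft_force: [0.1, 0.1, 0.7]
grip_width: 0.0703
grasp_force: 0.0
```

```bash
python3 - <<'E'
from h import *
o=status.get_obs(); im,d=viewer.camera("wrist"); mag(o,im,d)
o2,im2,d2=snap("top","t15.png")
for b in blues("top",im2): print("top",b)
plan(o,.587,.311,.2,92)
E
```

```text
stack z at x -25 -10 76 94.6
stack z at x -8 8 90 95.0
stack z at x 10 25 66 94.7
top (514, 411, 76, 44, 16, array([212., 127.]))
top (561, -127, 90, 32, -16, array([195., 298.]))
top (587, 311, 75, 44, 2, array([190., 160.]))
turn -0.292 then shift [-55.3 441.9  48.4] j6 0.02 heading 75.3
```

servo_tool(commands=[[70,0,0,0,-0.146],[70,0,0,0,-0.146],[70,-5,40.2,4.4,0],[70,-5,40.2,4.4,0],[70,-5,40.2,4.4,0],[70,-5,40.2,4.4,0],[70,-5,40.2,4.4,0],[70,-5,40.2,4.4,0],[70,-5,40.2,4.4,0],[70,-5,40.2,4.4,0],[70,-5,40.2,4.4,0],[70,-5,40.2,4.4,0],[70,-5,40.2,4.4,0],[70,0,0,0,0]])

```text
clock: 36.62
eef_pos: [0.5838, 0.3138, 0.1945]
tool_rot: [-0.02, 1.0, -0.001, -0.003]
ft_force: [-0.2, -0.2, 0.1]
grip_width: 0.0702
grasp_force: 0.0
```

```bash
python3 - <<'E'
from h import *
look("w16.png",.587,.311,-.008)
E
```

```text
(587, 314, 74, 42, 2, array([174., 258.]))
(516, 411, 74, 45, 16, array([117., 346.]))
eef [0.5838 0.3138 0.1945]
turn 0.004 then shift [ -4.3   0.5 202.4] j6 0.45 heading 92.3
```

servo_tool(commands=[[70,-3,0,35,0],[70,0,0,35,0],[70,0,0,35,0],[70,0,0,35,0],[70,0,0,25,0],[70,0,0,20,0],[62,0,0,10,0],[58,0,0,6,0],[54,0,0,2,0],[54,0,0,0,0],[35,0,0,0,0],[35,0,0,0,0],[35,0,0,0,0],[35,0,0,0,0]])

```text
clock: 38.42
eef_pos: [0.5894, 0.3121, -0.0027]
tool_rot: [-0.018, 1.0, 0.001, 0.001]
ft_force: [-1.6, -0.0, 5.4]
grip_width: 0.0395
grasp_force: 59.6
```

servo_tool(commands=[[35,0,0,-10,0],[35,0,0,-30,0],[35,0,0,-40,0],[35,0,0,-50,0],[35,0,0,-50,0],[35,0,0,-50,0],[35,0,0,-27,0],[35,0,0,0,0]])

```text
clock: 39.42
eef_pos: [0.59, 0.3124, 0.256]
tool_rot: [-0.018, 1.0, 0.001, 0.003]
ft_force: [0.2, 0.3, -0.6]
grip_width: 0.0391
grasp_force: 60.4
```

```bash
python3 - <<'E'
from h import *
o=status.get_obs(); im,d=viewer.camera("wrist"); held(o,im,d)
E
```

```text
cas [0.5889 0.3124 0.2657] 77 44 tool mm [ 1.   0.1 -9.7] ang 0.2
eef target [ 0.5465 -0.1324] press eef z 0.0743
turn 0.296 then shift [ -72.6 -440.9    4.4] j6 0.45 heading 92.0
```

servo_tool(commands=[[35,0,0,0,0.148],[35,0,0,0,0.148],[35,-6.6,-40.1,0,0],[35,-6.6,-40.1,0,0],[35,-6.6,-40.1,0,0],[35,-6.6,-40.1,0,0],[35,-6.6,-40.1,0,0],[35,-6.6,-40.1,0,0],[35,-6.6,-40.1,0,0],[35,-6.6,-40.1,0,0],[35,-6.6,-40.1,0,0],[35,-6.6,-40.1,0,0],[35,-6.6,-40.1,0,0],[35,0,0,0,0],[35,0,0,0,0]])

```text
clock: 41.35
eef_pos: [0.5442, -0.1328, 0.2508]
tool_rot: [0.13, 0.991, 0.0, -0.002]
ft_force: [-0.6, 0.3, -0.0]
grip_width: 0.0389
grasp_force: 60.4
```

```bash
python3 - <<'E'
from h import *
o=status.get_obs(); im,d=viewer.camera("wrist"); held(o,im,d,.107); print(o["eef_pos"])
E
```

```text
cas [ 0.543  -0.1323  0.2604] 76 44 tool mm [ 1.4  0.2 -9.6] ang 0.6
eef target [ 0.5468 -0.1325] press eef z 0.0744
turn 0.006 then shift [ -2.9   0.9 143.8] j6 0.02 heading 75.0
[ 0.54419595 -0.13282245  0.25078172]
```

servo_tool(commands=[[35,-2.9,0.7,25,0],[35,0,0,35,0],[35,0,0,30,0],[35,0,0,20,0],[35,0,0,12,0],[35,0,0,10,0],[35,0,0,8,0],[35,0,0,6,0],[35,0,0,6,0],[35,0,0,6,0],[35,0,0,6,0],[35,0,0,6,0],[35,0,0,5,0],[35,0,0,3,0],[35,0,0,0,0]])

```text
clock: 43.28
eef_pos: [0.5492, -0.1337, 0.0761]
tool_rot: [0.13, 0.991, -0.0, 0.002]
ft_force: [-0.4, 0.7, 5.2]
grip_width: 0.0389
grasp_force: 63.9
```

```bash
python3 - <<'E'
from h import *
o=status.get_obs(); im,d=viewer.camera("wrist"); mag(o,im,d)
E
```

```text
stack z at x -25 -10 314 93.3
stack z at x -8 8 385 93.6
stack z at x 10 25 238 93.4
```

Two to three millimetres more to be sure, then release.

servo_tool(commands=[[35,0,0,2,0],[35,0,0,2,0],[35,0,0,0,0],[58,0,0,0,0],[58,0,0,0,0],[58,0,0,0,0],[58,0,0,-20,0],[58,0,0,-40,0],[58,0,0,-50,0],[70,0,0,-50,0],[70,0,0,-15,0],[70,0,0,0,0]])

```text
clock: 44.82
eef_pos: [0.5486, -0.1334, 0.2462]
tool_rot: [0.13, 0.992, -0.0, 0.001]
ft_force: [-0.1, 0.7, -0.7]
grip_width: 0.0699
grasp_force: 0.0
```

```bash
python3 - <<'E'
from h import *
o=status.get_obs(); im,d=viewer.camera("wrist"); mag(o,im,d)
o2,im2,d2=snap("top","t17.png")
for b in blues("top",im2): print("top",b)
plan(o,.514,.411,.2,106)
E
```

```text
stack z at x -25 -10 74 94.8
stack z at x -8 8 148 333.5
stack z at x 10 25 59 94.7
top (514, 411, 76, 44, 16, array([212., 127.]))
top (562, -128, 92, 35, -16, array([194., 298.]))
turn -0.540 then shift [-116.7  532.9   45.9] j6 0.02 heading 75.1
```

servo_tool(commands=[[70,0,0,0,-0.135],[70,0,0,0,-0.135],[70,0,0,0,-0.135],[70,0,0,0,-0.135],[70,-9,41,3.5,0],[70,-9,41,3.5,0],[70,-9,41,3.5,0],[70,-9,41,3.5,0],[70,-9,41,3.5,0],[70,-9,41,3.5,0],[70,-9,41,3.5,0],[70,-9,41,3.5,0],[70,-9,41,3.5,0],[70,-9,41,3.5,0],[70,-9,41,3.5,0],[70,-9,41,3.5,0],[70,-9,41,3.5,0],[70,0,0,0,0]])

```text
clock: 47.18
eef_pos: [0.5115, 0.4133, 0.1958]
tool_rot: [-0.141, 0.99, -0.001, -0.003]
ft_force: [0.5, -0.4, -0.0]
grip_width: 0.0697
grasp_force: 0.0
```

```bash
python3 - <<'E'
from h import *
look("w18.png",.514,.411,-.012)
E
```

```text
(514, 413, 73, 42, 15, array([174., 258.]))
eef [0.5115 0.4133 0.1958]
turn 0.022 then shift [ -3.5  -0.5 207.8] j6 0.40 heading 106.2
```

servo_tool(commands=[[70,-2,0,35,0.01],[70,0,0,35,0],[70,0,0,35,0],[70,0,0,35,0],[70,0,0,25,0],[70,0,0,20,0],[62,0,0,12,0],[58,0,0,7,0],[54,0,0,2,0],[54,0,0,0,0],[35,0,0,0,0],[35,0,0,0,0],[35,0,0,0,0],[35,0,0,0,0]])

```text
clock: 48.98
eef_pos: [0.5163, 0.4125, -0.0044]
tool_rot: [-0.134, 0.991, 0.001, 0.001]
ft_force: [-1.1, -0.6, 5.1]
grip_width: 0.0414
grasp_force: 60.4
```

servo_tool(commands=[[35,0,0,-10,0],[35,0,0,-30,0],[35,0,0,-40,0],[35,0,0,-50,0],[35,0,0,-50,0],[35,0,0,-50,0],[35,0,0,-29,0],[35,0,0,0,0]])

```text
clock: 49.98
eef_pos: [0.5167, 0.4128, 0.2565]
tool_rot: [-0.134, 0.991, 0.002, 0.003]
ft_force: [0.3, 0.8, -1.2]
grip_width: 0.0411
grasp_force: 60.7
```

```bash
python3 - <<'E'
from h import *
o=status.get_obs(); im,d=viewer.camera("wrist"); held(o,im,d)
E
```

```text
cas [0.5162 0.4123 0.268 ] 76 43 tool mm [  0.5  -0.3 -11.5] ang 0.4
eef target [ 0.5461 -0.1318] press eef z 0.0725
turn 0.534 then shift [-170.6 -518.     4.5] j6 0.40 heading 105.4
```

servo_tool(commands=[[35,0,0,0,0.134],[35,0,0,0,0.134],[35,0,0,0,0.133],[35,0,0,0,0.133],[35,-13.1,-39.8,0,0],[35,-13.1,-39.8,0,0],[35,-13.1,-39.8,0,0],[35,-13.1,-39.8,0,0],[35,-13.1,-39.8,0,0],[35,-13.1,-39.8,0,0],[35,-13.1,-39.8,0,0],[35,-13.1,-39.8,0,0],[35,-13.1,-39.8,0,0],[35,-13.1,-39.8,0,0],[35,-13.1,-39.8,0,0],[35,-13.1,-39.8,0,0],[35,-13.1,-39.8,0,0],[35,0,0,0,0],[35,0,0,0,0]])

```text
clock: 52.4
eef_pos: [0.5435, -0.1316, 0.2512]
tool_rot: [0.132, 0.991, 0.0, -0.002]
ft_force: [0.0, 0.8, -1.2]
grip_width: 0.0406
grasp_force: 60.8
```

```bash
python3 - <<'E'
from h import *
o=status.get_obs(); im,d=viewer.camera("wrist"); held(o,im,d,.107); print(o["eef_pos"])
E
```

```text
cas [ 0.5434 -0.1313  0.2626] 77 44 tool mm [  0.3   0.3 -11.4] ang -0.1
eef target [ 0.5457 -0.1323] press eef z 0.0726
turn -0.011 then shift [ -2.8  -0.2 144.2] j6 0.03 heading 74.8
[ 0.54352452 -0.13164817  0.25118111]
```

servo_tool(commands=[[35,-2.8,0,25,-0.008],[35,0,0,35,0],[35,0,0,30,0],[35,0,0,20,0],[35,0,0,12,0],[35,0,0,10,0],[35,0,0,8,0],[35,0,0,6,0],[35,0,0,6,0],[35,0,0,6,0],[35,0,0,6,0],[35,0,0,6,0],[35,0,0,6,0],[35,0,0,5,0],[35,0,0,0,0]])

```text
clock: 54.32
eef_pos: [0.5485, -0.1332, 0.0735]
tool_rot: [0.128, 0.992, -0.0, 0.002]
ft_force: [-0.9, -0.3, 5.3]
grip_width: 0.0406
grasp_force: 61.7
```

```bash
python3 - <<'E'
from h import *
o=status.get_obs(); im,d=viewer.camera("wrist"); mag(o,im,d)
E
```

```text
stack z at x -25 -10 309 92.4
stack z at x -8 8 371 92.8
stack z at x 10 25 254 92.6
```

servo_tool(commands=[[35,0,0,2,0],[35,0,0,1,0],[35,0,0,0,0],[58,0,0,0,0],[58,0,0,0,0],[58,0,0,0,0],[58,0,0,-20,0],[58,0,0,-40,0],[58,0,0,-50,0],[50,0,0,-50,0],[32,0,0,-15,0],[32,0,0,0,0],[32,0,0,0,0],[32,0,0,0,0]])

```text
clock: 56.12
eef_pos: [0.5462, -0.1326, 0.242]
tool_rot: [0.128, 0.992, 0.0, -0.002]
ft_force: [0.3, 0.0, -1.0]
grip_width: 0.0324
grasp_force: 0.0
```

```bash
python3 - <<'E'
from h import *
o,im,d=snap("wrist","w19.png"); mag(o,im,d)
o2,im2,d2=snap("top","t19.png")
for b in blues("top",im2): print("top",b)
o3,im3,d3=snap("scene","s19.png")
for m in viewer.spot_point("scene","hood_handle")[:2]: print(m["p"],m["pixel"],world("scene",d3,m["pixel"]))
plan(o,.64,-.158,.25,-14.5)
cv2.imwrite("pics/c19.png",np.hstack([cv2.resize(im3[70:310,140:380],(400,400)),cv2.resize(im2[100:270,80:360],(400,400))])[:,:,::-1])
E
```

```text
stack z at x -25 -10 103 94.9
stack z at x -8 8 85 94.7
stack z at x 10 25 60 94.8
top (562, -128, 92, 36, -15, array([194., 298.]))
0.68 [138.2, 176.8] [[ 0.66375809 -0.16299788  0.35029334]]
0.55 [179.5, 220.6] [[ 0.56519542 -0.11830491  0.08867503]]
turn 1.567 then shift [-1.1 97.1 -8.4] j6 0.02 heading 75.3
```

View pics/c19.png

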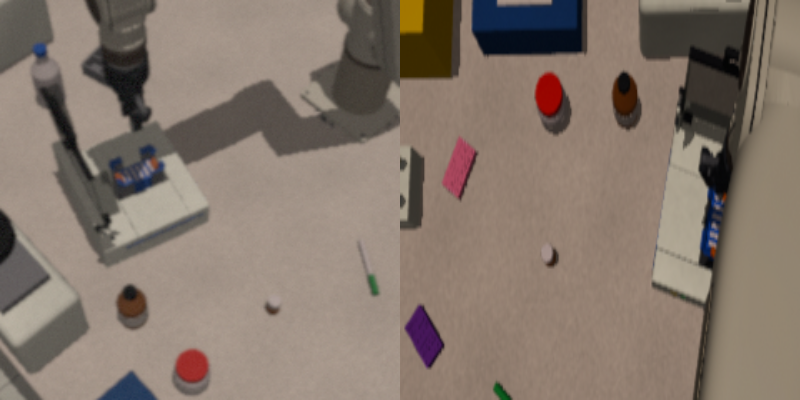

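Four cassettes are in the magazine and none are left on the bench; only the pink and purple look-alikes remain. The hood is still open, with its handle at z 0.350. Now bring the hood down.

servo_tool(commands=[[40,0,0,-13,0.157],[40,0,0,-13,0.157],[40,0,0,-13,0.157],[40,0,0,-13,0.157],[40,0,0,-13,0.157],[40,0,0,-13,0.157],[40,0,0,-13,0.157],[40,0,0,-13,0.157],[40,0,0,-13,0.157],[40,0,0,-16,0.154],[40,0,0,0,0]])

```text
clock: 57.7
eef_pos: [0.5478, -0.133, 0.3781]
tool_rot: [0.79, 0.613, 0.001, 0.001]
ft_force: [-0.7, 0.1, 0.2]
grip_width: 0.04
grasp_force: 0.0
```

servo_tool(commands=[[40,0,20,0,0],[40,0,20,0,0],[40,0,20,0,0],[40,0,20,0,0],[40,0,20,0,0],[40,0,20,0,0],[40,0,0,0,0],[40,0,0,0,0]])

```text
clock: 58.7
eef_pos: [0.661, -0.1623, 0.3749]
tool_rot: [0.79, 0.613, 0.001, 0.002]
ft_force: [0.2, -1.1, 0.9]
grip_width: 0.0398
grasp_force: 0.0
```

```bash
python3 - <<'E'
from h import *
o,im,d=snap("wrist","w20.png"); print(o["eef_pos"],o["joint_pos"].round(2))
g=[(r,c) for r in range(100,330,2) for c in range(150,512,2)]
w=world("wrist",d,g,obs=o); R=Ro.from_quat(o["tool_rot"]).as_matrix(); t=(w-o["eef_pos"])@R
s=(w[:,2]>.335)&(w[:,2]<.358)&(abs(t[:,0])<.045)
print(s.sum(), np.percentile(t[s],[5,50,95],axis=0).round(4), np.percentile(w[s,2],[5,50,95]))
E
```

```text
[ 0.66097669 -0.16228301  0.37489284] [-0.24  0.76  1.27  2.08 -0.    1.58]
495 [[-0.0392 -0.0017  0.0247]
 [ 0.0046  0.0038  0.0261]
 [ 0.0416  0.0085  0.0289]] [0.34604277 0.34883555 0.35025792]
```

servo_tool(commands=[[40,0,1,10,0],[40,0,1,10,0],[40,0,1,10,0],[40,0,0.5,12,0],[40,0,0,12,0],[40,0,0,10,0],[40,0,0,0,0],[8,0,0,0,0],[8,0,0,0,0],[8,0,0,0,0],[8,0,0,0,0]])

```text
clock: 60.12
eef_pos: [0.6643, -0.1631, 0.3125]
tool_rot: [0.791, 0.612, 0.002, 0.002]
ft_force: [-2.6, -0.4, 5.9]
grip_width: 0.0102
grasp_force: 58.6
```

```bash
python3 - <<'E'
import numpy as np
q=np.linspace(1.65,0,23); y=-205*np.cos(q); z=205*np.sin(q)
for a,b in zip(np.diff(y),-np.diff(z)): print([4,0,round(a,1),round(b,1),0],end=", ")
E
```

```text
[4, 0, np.float64(-15.4), np.float64(-0.6), 0], [4, 0, np.float64(-15.4), np.float64(0.5), 0], [4, 0, np.float64(-15.3), np.float64(1.7), 0], [4, 0, np.float64(-15.1), np.float64(2.8), 0], [4, 0, np.float64(-14.9), np.float64(3.9), 0], [4, 0, np.float64(-14.5), np.float64(5.0), 0], [4, 0, np.float64(-14.1), np.float64(6.1), 0], [4, 0, np.float64(-13.6), np.float64(7.1), 0], [4, 0, np.float64(-13.0), np.float64(8.1), 0], [4, 0, np.float64(-12.4), np.float64(9.1), 0], [4, 0, np.float64(-11.7), np.float64(10.0), 0], [4, 0, np.float64(-10.9), np.float64(10.8), 0], [4, 0, np.float64(-10.0), np.float64(11.6), 0], [4, 0, np.float64(-9.1), np.float64(12.4), 0], [4, 0, np.float64(-8.2), np.float64(13.0), 0], [4, 0, np.float64(-7.2), np.float64(13.6), 0], [4, 0, np.float64(-6.2), np.float64(14.1), 0], [4, 0, np.float64(-5.1), np.float64(14.5), 0], [4, 0, np.float64(-4.0), np.float64(14.8), 0], [4, 0, np.float64(-2.9), np.float64(15.1), 0], [4, 0, np.float64(-1.7), np.float64(15.3), 0], [4, 0, np.float64(-0.6), np.float64(15.4), 0],
```

servo_tool(commands=[[4,0,-15.4,-0.6,0],[4,0,-15.4,0.5,0],[4,0,-15.3,1.7,0],[4,0,-15.1,2.8,0],[4,0,-14.9,3.9,0],[4,0,-14.5,5,0],[4,0,-14.1,6.1,0],[4,0,-13.6,7.1,0],[4,0,-13,8.1,0],[4,0,-12.4,9.1,0],[4,0,-11.7,10,0],[4,0,0,0,0]])

```text
clock: 61.62
eef_pos: [0.5136, -0.1229, 0.2567]
tool_rot: [0.79, 0.613, 0.002, 0.0]
ft_force: [-1.5, 5.5, 3.2]
grip_width: 0.0099
grasp_force: 63.9
```

servo_tool(commands=[[4,0,-10.9,10.8,0],[4,0,-10,11.6,0],[4,0,-9.1,12.4,0],[4,0,-8.2,13,0],[4,0,-7.2,13.6,0],[4,0,-6.2,14.1,0],[4,0,-5.1,14.5,0],[4,0,-4,14.8,0],[4,0,-2.9,15.1,0],[4,0,-1.7,15.3,0],[4,0,-0.6,14,0],[4,0,0,0,0]])

```text
clock: 63.12
eef_pos: [0.4504, -0.1061, 0.1056]
tool_rot: [0.79, 0.613, 0.001, -0.001]
ft_force: [1.1, 7.5, -2.2]
grip_width: 0.0098
grasp_force: 70.7
```

Open, pull straight up, then check.

servo_tool(commands=[[32,0,0,0,0],[32,0,0,0,0],[32,0,0,0,0],[32,0,0,-15,0],[32,0,0,-30,0],[32,0,0,-40,0],[32,0,-30,-40,0],[32,0,-30,-30,0],[32,0,0,0,0],[32,0,0,0,0],[32,0,0,0,0],[32,0,0,0,0],[32,0,0,0,0]])

```text
clock: 64.75
eef_pos: [0.3921, -0.0928, 0.2613]
tool_rot: [0.791, 0.612, 0.0, 0.001]
ft_force: [0.1, -0.3, -0.1]
grip_width: 0.0321
grasp_force: 0.0
```

```bash
python3 - <<'E'
from h import *
o,im,d=snap("wrist","w21.png"); print(o["eef_pos"])
for m in viewer.spot_point("wrist","hood_handle")[:1]: print(m["p"],m["pixel"],world("wrist",d,m["pixel"],obs=o))
o3,im3,d3=snap("scene","s21.png")
w=world("scene",d3,np.argwhere(d3>0)); a=np.radians(-14.7); p=w[:,:2]-[.5455,-.132]; u=p@[np.cos(a),np.sin(a)]; v=p@[-np.sin(a),np.cos(a)]
for lo in(-.1,-.05,0,.05):
    s=(u>lo)&(u<lo+.03)&(abs(v)<.1)&(w[:,2]<.3); print(lo,np.percentile(w[s,2],[50,90]).round(4))
for l in("amber","jar","vial","wash","marker","vial_tray"):
    for m in viewer.spot_point("scene",l)[:1]: print(l,m["pixel"])
E
```

```text
[ 0.39208103 -0.09276968  0.26127851]
0.98 [185.0, 313.9] [[ 0.44626222 -0.10658257  0.14462264]]
-0.1 [0.0715 0.146 ]
-0.05 [0.147  0.1504]
0 [0.1469 0.1498]
0.05 [0.147  0.1503]
amber [259.5, 221.4]
jar [294.2, 252.8]
vial [255.6, 300.3]
wash [131.2, 173.7]
marker [230.9, 360.1]
vial_tray [106.8, 206.6]
```

The hood is level: its plate reads 0.147 throughout and the handle top 0.1446, the same as at the start. The bystanders have not moved.

```bash
python3 -c "
from workcell import bot; print(bot.job_done())"
```

```text
the job is handed in; nothing more can be done
None
```

The hood was opened, all four blue cassettes on the bench were loaded and latched, the hood was swung fully shut, and the job was handed in at about 65 s; no verdict came back.

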